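Dial the cash box code and draw its bolt

ROBOT

A 7-joint arm with a two-finger parallel gripper is mounted at the origin on the work surface. World frame = base frame: x ahead of the robot, y to its left, z up, the work surface at z = 0. Lengths are in m, angles in degrees, forces in N, time in s.
With the tool pointing down it reaches from about 0.4 to 0.925 m from the base axis. Payload 5.6 kg.
Tool frame: the origin (TCP) lies at the very end of the fingers, on their centre line; the grasp point (between the pads) lies 19 mm behind it; z points along the fingers, y is the direction in which the jaws open and shut (so a half turn about z gives the same grasp; the last joint's range is limited). The gripper opens to 85 mm and grips with 20 to 120 N. Pads are 22 mm wide; open, the fingers measure 114 mm over their backs; the gripper's body (76 mm by 85 mm) begins 54 mm behind the grasp point. The pads swing forward as they close: fully open they stand 13 mm farther back than shut.
Start: joints at [74.141, 26.786, -0.665, 91.828, 0.344, 61.387, -3.226], TCP at [0.151, -0.632, 0.231] pointing down, gripper open.
Joint ranges: [-144.91, 144.91], [-17.63, 115.5], [-89.93, 88.59], [15.96, 139.68], [-74.01, 254.01], [8.47, 105.57], [-167.45, 167.45]. Speed limits (degrees/s): [147.25, 147.25, 180, 180, 180, 180, 180].

INTERFACE

Orientations are given as a 3x3 rotation matrix whose columns are the frame's x, y, z axes.
In Python, from station import r gives the robot as it stands.
- The arm moves only by the tool step_arm, never from a script. Its argument "series" is a list of rows, each a list of 7 numbers: the gripper command: -1 is fully open, 1 is shut, values between are in proportion, then the shift along the tool's x, y, z in mm, then the turn, a rotation vector about the tool's x, y, z in degrees. A call has 1 to 10 rows; each row is the pose to reach, as a shift and turn from the pose measured when the call began, along the tool's axes at that moment; what a row does not reach only later rows make up. A row lasts 1/12 s, in which the tool goes at most 41.7 mm and 7.16 degrees, less where a joint would pass 70% of its speed; a pose out of reach is approached as far as the arm can. A call with a gripper value outside its range is refused whole. The fingers move at their own pace and stop on an object; "force" is the grip in N (left out, the last holds). Time passes only in rows, so rows that repeat a pose let the fingers close. It gives the time, the measured TCP pose, the force and the opening at its end, in the units of the state.
- r.observe(): the state, without advancing time (a new reading comes with each control period).
- r.grab_frame(name): name is "scene" or "top" or "wrist"; returns a dict with "color" (480x640x3 uint8, red, green, blue), "mtx" (3x3 intrinsics, pixels), "k1" (the pictures are not rectified: a ray, as slopes to the right and down, at radius r is drawn at 1 + k1 r^2 times it, then the intrinsics apply), "world_from_camera" (4x4, takes a point from camera to world coordinates); the wrist camera has in their place "hand_eye" (4x4, takes a point from camera to tool coordinates, whose origin is the TCP and whose axes are the flange's). Camera axes: x right, y down, z forward; pixel columns grow to the right and rows downward; lengths in m; the calibration is good to about 2 mm. A picture is of the moment at which its call begins: read the wrist's pose just before it. There is no depth.
- r.close_job(): hands the job in, once; it reports no verdict.
Trained networks look in a picture, given as the dict that the camera call returned (one of the last four; its "shot" number tells which), for a name from the list of things; names that differ only in an ending like _2 or _b are one class to them, and where a whole thing is asked for, a point or a joint stands for the part that bears it (a point fixed in the world has none). Each returns a list of dicts, best first, with "conf" (0 to 1); they miss things now and then, are a little off and sometimes report something else, mostly with a low value. They report only what shows in the picture. A call takes as long as a camera call.
- r.search_frame(picture, thing): "point" ([column, row] in pixels, amid what is visible of it).
The state is a dict: "time_s": time; "q": joint angles; "joint_vel": joint speeds; "tau": joint torques, N m; "tcp_pos": TCP position; "tool_rot": TCP orientation; "contact_force": force on the tool from outside, world axes, zero at the start; "moment": the same for the moment, N m; "gripper_width": finger opening in m.
Only numpy, scipy, OpenCV 4.12 (cv2) and the standard library are available. Lean on these libraries where they do the work, as an engineer would, in place of code of your own. Each camera call takes 0.05 s, during which the arm holds its last target.

TASK

Unlock the cash box on the counter, whose code is 4-2-7 read from left to right as seen from the robot. The middle wheel already shows its 2 and must be left alone; roll the left wheel until 4 and the right wheel until 7 stands squarely on top, in line with the white marks, and only then slide the bolt on the lid fully to the left, and let go. Go gently, the lock is delicate and must never be pressed or pushed with more than 18 N, and do not knock over or shift the things lying about.

Things in the scene. Friction and masses are not known exactly. Their poses are not given: they have to be found in the camera images.
- cashbox: grey cash box, fixed, 224 (x) x 304 (y) x 90 mm high; origin at the centre of its underside, x away from the robot, y to its left. Centred on its lid a dark lock plate 70 x 150 x 12 mm (top face 102 mm above the table) with 3 thumbwheels in a row along y, 34 mm apart (12 mm free between), digits upright as seen from the robot, white marks in line with the wheels' tops; nearer the robot a bolt.
- seat_left (a point): point fixed to the box on the lock plate's top face, at the middle of the left wheel, straight below its top. The wheel's top is nominally 14 mm above it, but each wheel sits 10 to 18 mm above (hidden, differs per wheel: feel for it). The wheel is sprung: it sinks about 1 mm per 4 N pressed on it, at most 7 mm.
- seat_mid (a point): point fixed to the box on the lock plate's top face, at the middle of the middle wheel, straight below its top. The wheel's top is nominally 14 mm above it, but each wheel sits 10 to 18 mm above (hidden, differs per wheel: feel for it). The wheel is sprung: it sinks about 1 mm per 4 N pressed on it, at most 7 mm.
- seat_right (a point): point fixed to the box on the lock plate's top face, at the middle of the right wheel, straight below its top. The wheel's top is nominally 14 mm above it, but each wheel sits 10 to 18 mm above (hidden, differs per wheel: feel for it). The wheel is sprung: it sinks about 1 mm per 4 N pressed on it, at most 7 mm.
- wheel_left (a joint): left wheel, black, 44 mm diameter, 22 mm wide, smooth rim. Rad: 0 shows 1 on top, each +0.785 the next digit (1 to 8, round again); grows when the top rolls away from the robot (box +x). No clicks or stops, stays where left. Turning takes 2.7 N at the rim: a fingertip pressed on top with 6 to 9 N carries it by friction. Must show 4 (2.356); starts 0.6 to 1.3 above. 0.16 off is in line.
- wheel_mid (a joint): middle wheel, black, 44 mm diameter, 22 mm wide, smooth rim. Rad: 0 shows 1 on top, each +0.785 the next digit (1 to 8, round again); grows when the top rolls away from the robot (box +x). No clicks or stops, stays where left. Turning takes 2.7 N at the rim: a fingertip pressed on top with 6 to 9 N carries it by friction. Starts showing 2 (0.785), must stay within 0.2.
- wheel_right (a joint): right wheel, black, 44 mm diameter, 22 mm wide, smooth rim. Rad: 0 shows 1 on top, each +0.785 the next digit (1 to 8, round again); grows when the top rolls away from the robot (box +x). No clicks or stops, stays where left. Turning takes 2.7 N at the rim: a fingertip pressed on top with 6 to 9 N carries it by friction. Must show 7 (4.712); starts 0.6 to 1.3 below. 0.16 off is in line.
- bolt (a joint): bolt on the lid, between the lock plate and the robot; 0 = shut (right), 0.032 m = fully open, against its stop; it slides along the box's +y (left) against about 2.5 N of friction and stays where it is left.
- bolt_lug (a point): centre of the bolt's upright brass lug, 16 (x) x 12 (y) x 20 mm high, moving with the bolt; 107.5 mm above the table, its top 10 mm above and the lid 17.5 mm below this point. Shut, it is at x = -72, y = -16 mm in the box's frame. Free room on both sides (along y) for a finger to push it.
- tape: roll of clear tape lying on the lid behind the wheels, 72 mm across, 24 mm high, origin at its underside; leave alone
- stamp: wooden hand stamp standing on the lid behind the wheels, 32 mm across, 52 mm high, origin at its foot; leave alone
- mug: steel mug on the table, 84 mm across, 100 mm high, origin at its foot; leave alone
- flask: white drinking flask on the table, 68 mm across, 190 mm high, origin at its foot; leave alone
- jar: glass jar on the table, 70 mm across, 90 mm high, origin at its foot; leave alone
- calculator: grey desk calculator lying on the table, 130 by 80 by 20 mm, origin at its underside; leave alone
- stapler: grey stapler on the table, 130 by 34 by 42 mm, origin at its underside; leave alone

How it is judged:
By the outcome, as a careful person would: the job done as asked, in the order asked, and still so for the second after the job is handed in, with the robot touching nothing.
It also fails if it takes over 54 s, if anything falls off the work surface, if the arm or the gripper's body presses on something with over 40 N, if the wrist force passes 120 N, or if a joint passes its speed limit or range.

## Working session

There is one attempt and no reset: what is moved stays moved. The work goes in short steps, Python scripts to look and compute and a tool call to move; the robot and the scene stay as the last step left them, time stands still between calls to the robot, and variables do not carry over. Pictures are saved under pics/ and viewed, and the job is handed in when it is done.

Besides the shell and the picture viewer there is one more tool, called by a JSON object that holds its "api" and its "payload". step_arm: Moves the arm, as the interface text tells. Its arguments: {"type":"object","properties":{"series":{"type":"array","items":{"type":"array","items":{"type":"number"}}},"force":{"type":"number"}},"required":["series"]}

```bash
ls; mkdir -p pics
python3 - <<'E'
from station import r
import cv2, numpy as np
o=r.observe(); print({k:np.round(v,3).tolist() for k,v in o.items()})
for n in ("scene","top"):
    f=r.grab_frame(n); cv2.imwrite(f"pics/{n}0.png",f["color"][:,:,::-1]); print(n,f["mtx"].tolist(),f["k1"],np.round(f["world_from_camera"],4).tolist())
    for t in ("cashbox","bolt_lug","wheel_left","wheel_mid","wheel_right","seat_left","tape","stamp","mug","flask","jar","calculator","stapler"):
        try: print(t,[(np.round(d["point"],1).tolist(),round(d["conf"],2)) for d in r.search_frame(f,t)][:3])
        except Exception as e: print(t,e)
print(r.observe()["time_s"])
E
```

```text
pics
{'time_s': 0.0, 'q': [74.14, 26.836, -0.666, 91.882, 0.341, 61.386, -3.226], 'joint_vel': [0.011, -0.072, 0.066, -0.036, 0.04, -0.017, 0.01], 'tau': [-0.001, -53.239, 0.021, -25.13, 0.011, 0.008, 0.0], 'tcp_pos': [0.15, -0.632, 0.23], 'tool_rot': [[0.973, 0.232, -0.0], [0.232, -0.973, 0.002], [-0.0, -0.002, -1.0]], 'contact_force': [-0.62, -0.041, -0.672], 'moment': [-0.007, -0.049, -0.011], 'gripper_width': 0.085}
scene [[554.2275225410147, 0.0, 334.3020083888464], [0.0, 554.2275225410147, 242.3995789183137], [0.0, 0.0, 1.0]] 9.431517243125708e-05 [[-0.8349, 0.389, -0.3893, 1.0052], [0.5502, 0.5774, -0.6032, 0.7102], [-0.0098, -0.7178, -0.6962, 0.9257], [0.0, 0.0, 0.0, 1.0]]
cashbox [([325.6, 277.1], 0.98), ([204.4, 187.7], 0.47)]
bolt_lug [([348.6, 241.0], 0.68)]
wheel_left [([328.3, 263.5], 0.75)]
wheel_mid [([323.6, 256.2], 0.56), ([348.2, 239.6], 0.51)]
wheel_right [([329.9, 272.6], 0.64), ([328.6, 263.2], 0.58), ([317.1, 243.1], 0.57)]
seat_left [([293.2, 136.3], 0.6), ([325.7, 277.8], 0.58)]
tape [([326.1, 275.9], 0.64), ([314.1, 301.2], 0.59)]
stamp [([264.4, 235.7], 0.6
[... 258 characters left out ...]
p [[518.4830844495882, 0.0, 317.66578215292463], [0.0, 518.4830844495882, 240.94393899876383], [0.0, 0.0, 1.0]] 0.019593194807551156 [[-0.0211, -0.9969, 0.0764, 0.4427], [-0.9994, 0.0231, 0.0257, -0.0315], [-0.0274, -0.0758, -0.9967, 1.3117], [0.0, 0.0, 0.0, 1.0]]
cashbox [([316.3, 224.9], 0.86)]
bolt_lug []
wheel_left [([296.8, 215.8], 0.52)]
wheel_mid [([314.3, 222.1], 0.57)]
wheel_right [([331.4, 225.0], 0.66)]
seat_left [([318.0, 225.0], 0.98)]
tape [([276.5, 176.8], 0.73)]
stamp []
mug [([131.9, 279.6], 0.7)]
flask [([504.5, 303.3], 0.64), ([316.4, 226.6], 0.37)]
jar [([485.3, 186.0], 0.77)]
calculator [([157.5, 205.7], 0.56)]
stapler [([507.2, 247.0], 0.84), ([317.3, 224.0], 0.66)]
1.4
```

View pics/scene0.png

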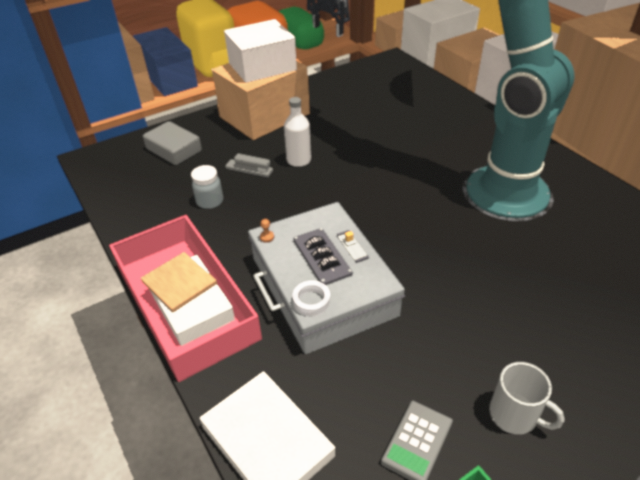

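View pics/top0.png

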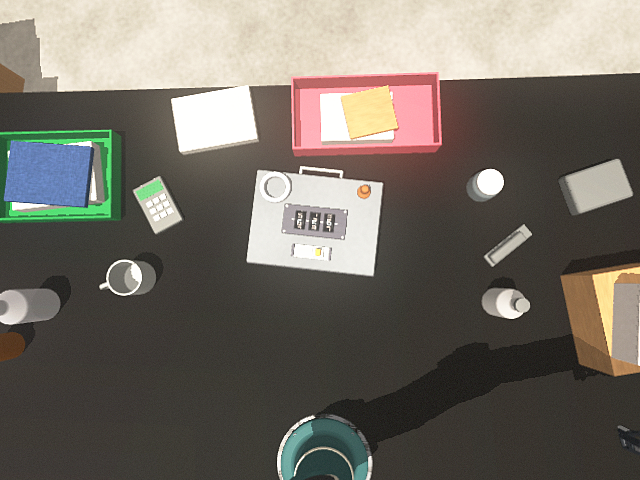

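Run:
```python
import cv2
a=cv2.imread("pics/top0.png")[130:310,210:430]; cv2.imwrite("pics/top0c.png",cv2.resize(a,None,fx=3.3,fy=3.3,interpolation=cv2.INTER_CUBIC))
a=cv2.imread("pics/scene0.png")[190:330,230:420]; cv2.imwrite("pics/scene0c.png",cv2.resize(a,None,fx=4,fy=4,interpolation=cv2.INTER_CUBIC))
```

```text
(no output)
```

View pics/top0c.png

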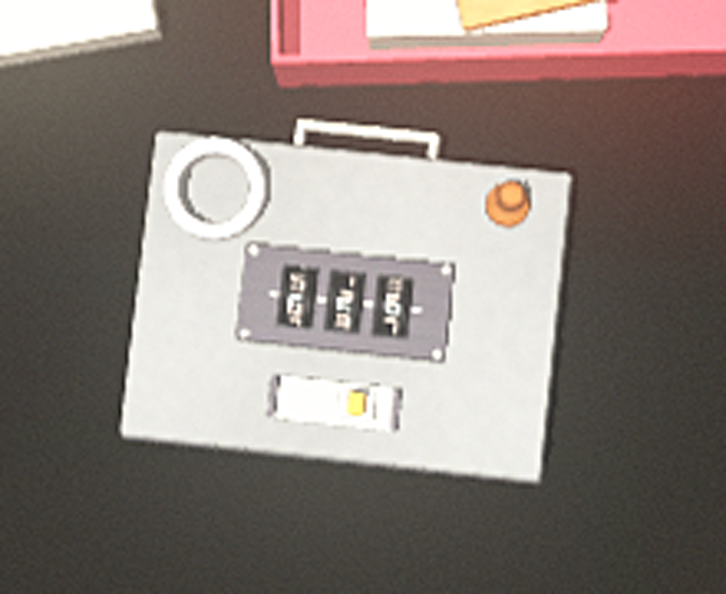

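View pics/scene0c.png

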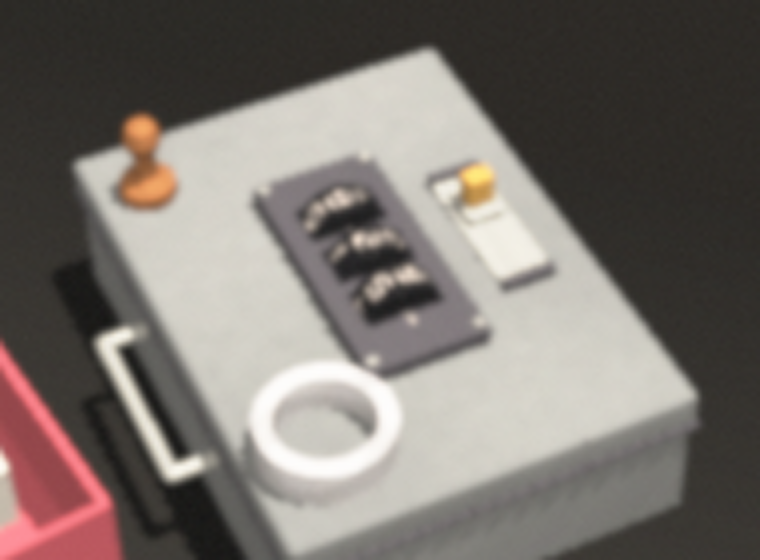

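```bash
cat > h.py <<'E'
import cv2, numpy as np
def ray(f,px,wfc):
    K=np.array(f["mtx"]); k1=f["k1"]
    d=np.array([(px[0]-K[0,2])/K[0,0],(px[1]-K[1,2])/K[1,1]])
    s=d.copy()
    for _ in range(20): s=d/(1+k1*(s@s))
    wfc=np.array(wfc); return wfc[:3,3], wfc[:3,:3]@np.array([s[0],s[1],1])
def onz(f,px,z,wfc=None):
    c,d=ray(f,px,f["world_from_camera"] if wfc is None else wfc); return c+d*(z-c[2])/d[2]
def wristpose(o,f):
    T=np.eye(4);T[:3,:3]=o["tool_rot"];T[:3,3]=o["tcp_pos"];return T@np.array(f["hand_eye"])
def proj(f,P,wfc):
    K=np.array(f["mtx"]); M=np.linalg.inv(wfc); p=M[:3,:3]@np.array(P)+M[:3,3]; s=p[:2]/p[2]; s=s*(1+f["k1"]*(s@s)); return np.array([K[0,0]*s[0]+K[0,2],K[1,1]*s[1]+K[1,2]])
E
python3 - <<'E'
from h import *
f=dict(mtx=[[518.4830844495882,0,317.66578215292463],[0,518.4830844495882,240.94393899876383],[0,0,1]],k1=0.019593,world_from_camera=[[-0.0211,-0.9969,0.0764,0.4427],[-0.9994,0.0231,0.0257,-0.0315],[-0.0274,-0.0758,-0.9967,1.3117],[0,0,0,1]])
def c(p): return (p[0]/3.3+210-.35,p[1]/3.3+130-.35)
P=[onz(f,c(p),0.09)[:2] for p in [(157,132),(571,174),(540,481),(122,437)]]
for p in P: print(np.round(p,4))
print("cent",np.mean(P,0),[np.linalg.norm(P[i]-P[(i+1)%4]) for i in range(4)])
for e in (P[0]-P[1],P[3]-P[2]): print("yaw",np.degrees(np.arctan2(-e[0],e[1])))
for e in (P[0]-P[3],P[1]-P[2]): print("yaw",np.degrees(np.arctan2(e[1],e[0])))
S=[onz(f,c(p),0.102)[:2] for p in [(253,249),(447,270),(437,354),(243,332)]]
print("plate",np.mean(S,0)); e=S[0]-S[1]+S[3]-S[2]; print(np.degrees(np.arctan2(-e[0],e[1])))
print("lug",onz(f,c((357,401)),.1175))
g=lambda x,y,z:onz(f,(x,y),z)
for n,x,y,z in [("tape",276,186,.11),("stamp",364,190,.12)]: print(n,g(x,y,z))
E
```

```text
[0.7109 0.1412]
[ 0.6722 -0.1574]
[ 0.4523 -0.1287]
[0.4901 0.1691]
cent [0.5814041  0.00604562] [np.float64(0.3010410224726877), np.float64(0.22179645582280164), np.float64(0.30018750602114813), np.float64(0.22255320165859346)]
yaw -7.386428504432092
yaw -7.242201230579323
yaw -7.20250754233073
yaw -7.422611474423793
plate [0.58278755 0.0069797 ]
-7.743470871504181
lug [ 0.51058187 -0.00059189  0.1175    ]
tape [0.66648085 0.09462805 0.11      ]
stamp [ 0.64990696 -0.11062933  0.12      ]
```

Run:
```python
from station import r
import cv2, numpy as np
f=r.grab_frame("wrist"); cv2.imwrite("pics/w0.png",f["color"][:,:,::-1]); print(np.round(f["mtx"],1).tolist(),f["k1"],np.round(f["hand_eye"],4).tolist())
```

```text
[[359.7, 0.0, 321.6], [0.0, 359.7, 242.7], [0.0, 0.0, 1.0]] -0.05479497188523159 [[0.0002, -0.96, -0.28, 0.0703], [1.0, 0.0003, -0.0003, -0.0004], [0.0004, -0.28, 0.96, -0.1426], [0.0, 0.0, 0.0, 1.0]]
```

View pics/w0.png

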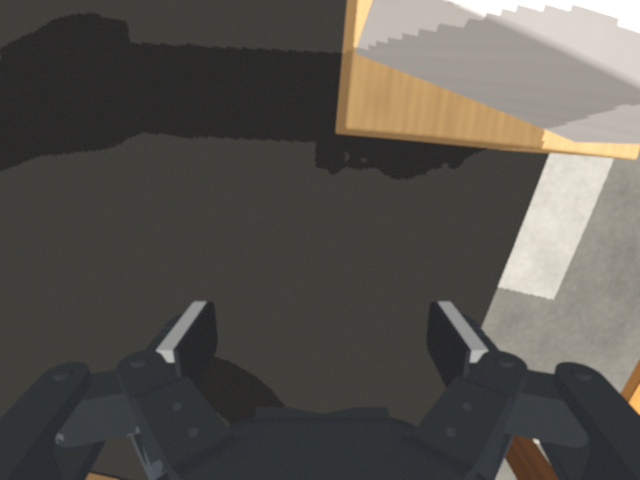

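{"api": "step_arm", "payload": {"series": [[1,0,0,-35,0,0,0],[1,0,0,-70,0,0,-3],[1,20,-18,-100,0,0,-10],[1,48,-44,-100,0,0,-17],[1,76,-70,-100,0,0,-24],[1,104,-96,-100,0,0,-31],[1,132,-122,-100,0,0,-38],[1,160,-148,-100,0,0,-45],[1,188,-174,-100,0,0,-52],[1,216,-200,-100,0,0,-59]]}}

```text
time_s: 2.28
tcp_pos: [0.315, -0.3861, 0.3316]
tool_rot: [[0.297, 0.955, 0.0], [0.955, -0.297, -0.001], [-0.001, 0.0, -1.0]]
contact_force: [0.5, 0.0, 0.3]
gripper_width: -0.0001
```

{"api": "step_arm", "payload": {"series": [[1,38,12,0,0,0,-2],[1,76,24,0,0,0,-4],[1,114,35,0,0,0,-6],[1,152,46,0,0,0,-8],[1,190,58,0,0,0,-10],[1,228,70,0,0,0,-10],[1,266,82,0,0,0,-10],[1,304,93,0,0,0,-10],[1,342,104,10,0,0,-10],[1,380,116,20,0,0,-10]]}}

```text
time_s: 3.12
tcp_pos: [0.5398, -0.0561, 0.312]
tool_rot: [[0.127, 0.992, 0.002], [0.992, -0.127, -0.002], [-0.001, 0.003, -1.0]]
contact_force: [0.6, -0.3, 0.5]
gripper_width: -0.0002
```

{"api": "step_arm", "payload": {"series": [[1,30,7,20,0,0,0],[1,58,13,45,0,0,0],[1,72,14,75,0,0,0],[1,72,14,98,0,0,0],[1,72,14,100,0,0,0]]}}

```text
time_s: 3.53
tcp_pos: [0.5603, 0.0144, 0.2075]
tool_rot: [[0.124, 0.992, -0.006], [0.992, -0.124, -0.001], [-0.002, -0.005, -1.0]]
contact_force: [-0.1, -1.1, -0.5]
gripper_width: -0.0004
```

Run:
```python
from station import r
import cv2, numpy as np
from h import *
o=r.observe(); f=r.grab_frame("wrist"); cv2.imwrite("pics/w1.png",f["color"][:,:,::-1]); 
print(o["time_s"],o["tcp_pos"],np.round(o["tool_rot"],4).tolist(),o["contact_force"])
import pickle; f2={k:v for k,v in f.items()}; f2["wfc"]=wristpose(o,f); pickle.dump(f2,open("w1.pkl","wb"))
```

```text
3.5333 [0.56028592 0.01435616 0.20753265] [[0.1245, 0.9922, -0.0057], [0.9922, -0.1245, -0.0012], [-0.0019, -0.0055, -1.0]] [-0.06214936 -1.05377079 -0.4972799 ]
```

View pics/w1.png

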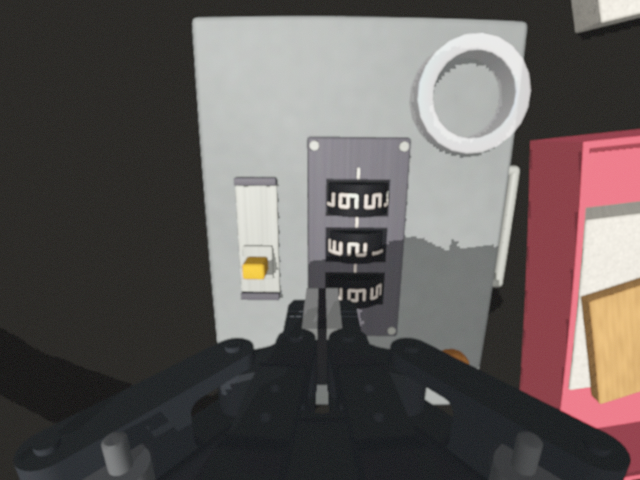

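Run:
```python
import cv2
a=cv2.imread("pics/w1.png")[125:345,290:430]; a=cv2.rotate(a,cv2.ROTATE_90_COUNTERCLOCKWISE); cv2.imwrite("pics/w1c.png",cv2.resize(a,None,fx=3.6,fy=3.6,interpolation=cv2.INTER_CUBIC))
```

```text
(no output)
```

View pics/w1c.png

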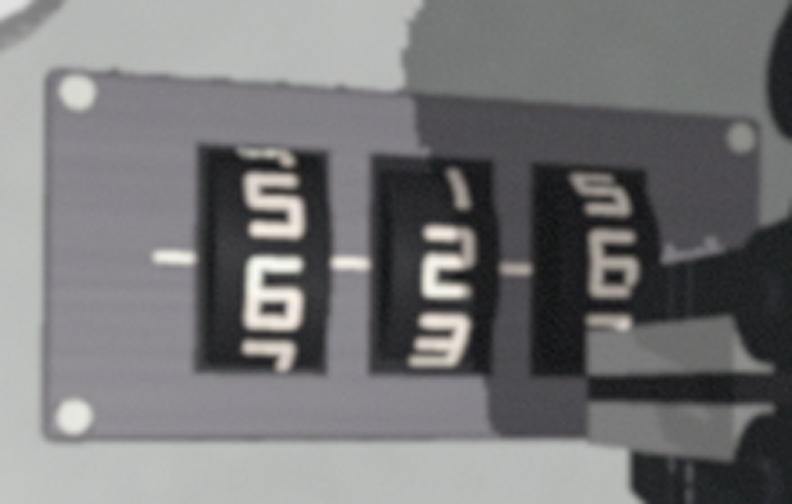

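Run:
```python
import pickle; from h import *
f=pickle.load(open("w1.pkl","rb")); print(np.round(f["wfc"],4).tolist())
def q(c,r,z): return onz(f,(430-r/3.6-.4,125+c/3.6-.4),z,f["wfc"])
C=np.array([.582,.0065]); a=np.radians(-7.35); R=np.array([[np.cos(a),-np.sin(a)],[np.sin(a),np.cos(a)]])
for n,c,r,z in [("mark1",175,257,.102),("mark2",350,263,.102),("mark3",516,268,.102),("scrFL",77,92,.102),("scrNL",74,416,.102),("scrFR",741,139,.102),("Lcorner far",47,70,.102),("near",45,438,.102),
 ("Lwheel left edge",200,257,.114),("Lwheel right",330,260,.114),("Mleft",372,262,.114),("Mright",497,265,.114),("Rleft",533,268,.114)]:
    p=q(c,r,z); print(n,np.round(p[:2],4),np.round(1000*R.T@(p[:2]-C),1))
p=onz(f,(255,267),.117,f["wfc"]); print("lug",p,1000*R.T@(p[:2]-C))
# tool yaw
# where would tips project: tcp
```

```text
[[0.9922, -0.1173, -0.0414, 0.5693], [-0.1243, -0.9526, -0.2776, 0.085], [-0.0069, 0.2806, -0.9598, 0.35], [0.0, 0.0, 0.0, 1.0]]
mark1 [0.5895 0.0591] [ 0.7 53.2]
mark2 [0.585  0.0255] [ 0.6 19.2]
mark3 [ 0.5807 -0.0089] [  0.6 -15.5]
scrFL [0.6218 0.0734] [30.9 71.5]
scrNL [0.562  0.0813] [-29.4  71.6]
scrFR [ 0.6033 -0.0638] [ 30.1 -67. ]
Lcorner far [0.6262 0.0783] [34.6 76.9]
near [0.5587 0.0869] [-33.4  76.8]
Lwheel left edge [0.5881 0.0559] [-0.3 49.8]
Lwheel right [0.5852 0.0321] [-0.1 25.8]
Mleft [0.584  0.0241] [-0.2 17.7]
Mright [ 5.811e-01 -5.000e-04] [-0.  -7.1]
Rleft [ 0.5798 -0.0079] [ -0.4 -14.5]
lug [0.51140596 0.00584769 0.117     ] [-69.93053284  -9.67805595]
```

{"api": "step_arm", "payload": {"series": [[1,15,14,30,0,0,0],[1,30,28.5,60,0,0,0],[1,30,28.5,75,0,0,0],[1,30,28.5,82,0,0,0],[1,30,28.5,82,0,0,0],[1,30,28.5,82,0,0,0]]}}

```text
time_s: 4.08
tcp_pos: [0.5941, 0.0384, 0.129]
tool_rot: [[0.128, 0.992, -0.001], [0.992, -0.128, -0.002], [-0.002, -0.001, -1.0]]
contact_force: [-0.5, -0.4, -0.2]
gripper_width: 0.0002
```

```bash
cat > st.py <<'E'
from station import r
import numpy as np
o=r.observe()
C=np.array([.5829,.0075]); a=np.radians(-7.35); R=np.array([[np.cos(a),-np.sin(a)],[np.sin(a),np.cos(a)]])
F=np.array(o["contact_force"]);p=np.array(o["tcp_pos"]);T=np.array(o["tool_rot"])
print("t",round(o["time_s"],2),"tcp",np.round(p*1000,2),"box",np.round(1000*R.T@(p[:2]-C),2),"Fbox",np.round(R.T@F[:2],2),"Fz",round(F[2],2),"vel",np.round(o["joint_vel"],1))
print("tilt",np.round(T[:,2],4),"yaw",np.degrees(np.arctan2(T[1,0],T[0,0])),"M",np.round(o["moment"],2))
E
python3 st.py
```

```text
t 4.08 tcp [594.05  38.43 129.  ] box [ 7.1 32.1] Fbox [-0.44 -0.43] Fz -0.25 vel [ 0.2 -1.  -0.6 -0.3  0.  -0.2 -0.2]
tilt [-0.001  -0.0021 -1.    ] yaw 82.65516404688465 M [-0.02 -0.04 -0.02]
```

{"api": "step_arm", "payload": {"series": [[1,2,-2,0,0,0,0],[1,2,-2,0.5,0,0,0],[1,2,-2,1,0,0,0],[1,2,-2,1,0,0,0],[1,2,-2,1,0,0,0]]}}

```text
time_s: 4.5
tcp_pos: [0.5925, 0.0405, 0.1285]
tool_rot: [[0.128, 0.992, -0.0], [0.992, -0.128, -0.002], [-0.002, 0.0, -1.0]]
contact_force: [-0.4, 0.3, -0.4]
gripper_width: 0.0004
```

```bash
python3 st.py
```

```text
t 4.5 tcp [592.48  40.48 128.52] box [ 5.28 33.93] Fbox [-0.42  0.21] Fz -0.42 vel [-0.2  0.2  0.   0.  -0.  -0.1 -0.1]
tilt [-3.0e-04 -2.3e-03 -1.0e+00] yaw 82.6418121952881 M [ 0.02 -0.    0.01]
```

{"api": "step_arm", "payload": {"series": [[1,0,0,2,0,0,0],[1,0,0,4,0,0,0],[1,0,0,6,0,0,0],[1,0,0,8,0,0,0],[1,0,0,8,0,0,0],[1,0,0,8,0,0,0]]}}

```text
time_s: 5.0
tcp_pos: [0.5923, 0.0405, 0.1202]
tool_rot: [[0.128, 0.992, -0.001], [0.992, -0.128, -0.002], [-0.002, -0.001, -1.0]]
contact_force: [0.0, -0.2, 0.5]
gripper_width: -0.0004
```

{"api": "step_arm", "payload": {"series": [[1,0,0,1,0,0,0],[1,0,0,2,0,0,0],[1,0,0,2,0,0,0],[1,0,0,2,0,0,0]]}}

```text
time_s: 5.33
tcp_pos: [0.5923, 0.0405, 0.1181]
tool_rot: [[0.128, 0.992, -0.001], [0.992, -0.128, -0.002], [-0.002, -0.001, -1.0]]
contact_force: [-0.3, 0.0, 0.0]
gripper_width: 0.0003
```

{"api": "step_arm", "payload": {"series": [[1,0,0,1,0,0,0],[1,0,0,2,0,0,0],[1,0,0,2,0,0,0],[1,0,0,2,0,0,0]]}}

```text
time_s: 5.67
tcp_pos: [0.5924, 0.0405, 0.1164]
tool_rot: [[0.128, 0.992, -0.001], [0.992, -0.128, -0.002], [-0.002, -0.0, -1.0]]
contact_force: [-0.2, -0.7, 3.4]
gripper_width: -0.0001
```

{"api": "step_arm", "payload": {"series": [[1,0,0,0.5,0,0,0],[1,0,0,1,0,0,0],[1,0,0,1,0,0,0],[1,0,0,1,0,0,0]]}}

```text
time_s: 6.0
tcp_pos: [0.5925, 0.0406, 0.1157]
tool_rot: [[0.128, 0.992, -0.0], [0.992, -0.128, -0.002], [-0.002, -0.0, -1.0]]
contact_force: [-1.6, -0.9, 5.0]
gripper_width: -0.0003
```

{"api": "step_arm", "payload": {"series": [[1,0,0,0.6,0,0,0],[1,0,0,1,0,0,0],[1,0,-2,1,0,0,0],[1,0,-4,1,0,0,0],[1,0,-6,1,0,0,0],[1,0,-8,1,0,0,0],[1,0,-10,1,0,0,0],[1,0,-10,1,0,0,0]]}}

```text
time_s: 6.67
tcp_pos: [0.5836, 0.0417, 0.1155]
tool_rot: [[0.128, 0.992, 0.002], [0.992, -0.128, -0.003], [-0.002, 0.003, -1.0]]
contact_force: [1.7, -0.4, 5.2]
gripper_width: -0.0002
```

```bash
python3 st.py
```

```text
t 6.67 tcp [583.55  41.74 115.51] box [-3.73 34.04] Fbox [ 1.77 -0.15] Fz 5.19 vel [-0.1  0.2 -0.  -0.2 -0.1  0.2  0.1]
tilt [ 0.0023 -0.0025 -1.    ] yaw 82.64752694677118 M [-0.2  -0.44  0.06]
```

{"api": "step_arm", "payload": {"series": [[1,0,0,-4,0,0,0],[1,0,6,-4,0,0,0],[1,0,10,-3,0,0,0],[1,0,10,0.5,0,0,0],[1,0,10,1.4,0,0,0],[1,0,10,1.5,0,0,0],[1,0,7.5,1.5,0,0,0],[1,0,5,1.5,0,0,0],[1,0,2.5,1.5,0,0,0],[1,0,0,1.5,0,0,0]]}}

```text
time_s: 7.5
tcp_pos: [0.5857, 0.0415, 0.1151]
tool_rot: [[0.128, 0.992, 0.007], [0.992, -0.128, -0.003], [-0.002, 0.007, -1.0]]
contact_force: [3.5, -1.5, 7.8]
gripper_width: 0.0001
```

```bash
python3 st.py
```

```text
t 7.5 tcp [585.69  41.49 115.13] box [-1.59 34.07] Fbox [ 3.66 -1.02] Fz 7.75 vel [ 0.4 -2.3 -0.6  4.3 -0.4 -2.  -1.1]
tilt [ 0.0069 -0.0025 -1.    ] yaw 82.62388500353137 M [-0.32 -0.65  0.02]
```

{"api": "step_arm", "payload": {"series": [[1,0,0,-10,0,0,0],[1,-10,1,-40,0,0,0],[1,-40,1.6,-65,0,0,0],[1,-70,1.6,-90,0,0,0],[1,-70,1.6,-90,0,0,0],[1,-70,1.6,-90,0,0,0]]}}

```text
time_s: 8.0
tcp_pos: [0.578, -0.0302, 0.2064]
tool_rot: [[0.133, 0.991, 0.008], [0.991, -0.133, -0.004], [-0.002, 0.009, -1.0]]
contact_force: [0.5, 0.1, 0.1]
gripper_width: -0.0003
```

```bash
cat > look.py <<'E'
import sys,pickle
from station import r
from h import *
n=sys.argv[1]
o=r.observe(); f=r.grab_frame("wrist"); cv2.imwrite(f"pics/{n}.png",f["color"][:,:,::-1])
W=wristpose(o,f); f["wfc"]=W; pickle.dump(f,open(n+".pkl","wb"))
C=np.array([.5829,.0075]); a=np.radians(-7.35); R=np.array([[np.cos(a),-np.sin(a)],[np.sin(a),np.cos(a)]])
print(o["time_s"],"tcp",o["tcp_pos"],"cam in box",R.T@(W[:2,3]-C),W[2,3],"F",o["contact_force"])
# orthophoto in the box frame at z=.102: 6 px/mm, x up, y left ; x -45..45, y -65..85
s=5; xs=np.arange(45,-60,-1/s); ys=np.arange(70,-70,-1/s)
X,Y=np.meshgrid(ys,xs); 
P=np.stack([Y,X],-1)/1000@R.T+C; P3=np.concatenate([P,np.full(P.shape[:2]+(1,),.102)],-1)
M=np.linalg.inv(W); q=P3@M[:3,:3].T+M[:3,3]; u=q[...,:2]/q[...,2:]; u=u*(1+f["k1"]*(u**2).sum(-1,keepdims=True)); K=np.array(f["mtx"])
m=np.stack([u[...,0]*K[0,0]+K[0,2],u[...,1]*K[1,1]+K[1,2]],-1).astype(np.float32)
cv2.imwrite(f"pics/{n}o.png",cv2.remap(f["color"],m[...,0],m[...,1],cv2.INTER_CUBIC)[:,:,::-1])
E
python3 st.py; python3 look.py w2
```

```text
t 8.0 tcp [578.   -30.21 206.37] box [ -0.04 -38.03] Fbox [0.44 0.14] Fz 0.08 vel [-2.4  1.8 -1.5  2.  -0.4 -0.6 -0.6]
tilt [ 0.0084 -0.0036 -1.    ] yaw 82.37718204774058 M [0.02 0.05 0.05]
8.0 tcp [ 0.57799532 -0.0302146   0.20636919] cam in box [-0.00155456  0.03329994] 0.3488379212120989 F [0.45052568 0.08561188 0.08209203]
```

View pics/w2o.png

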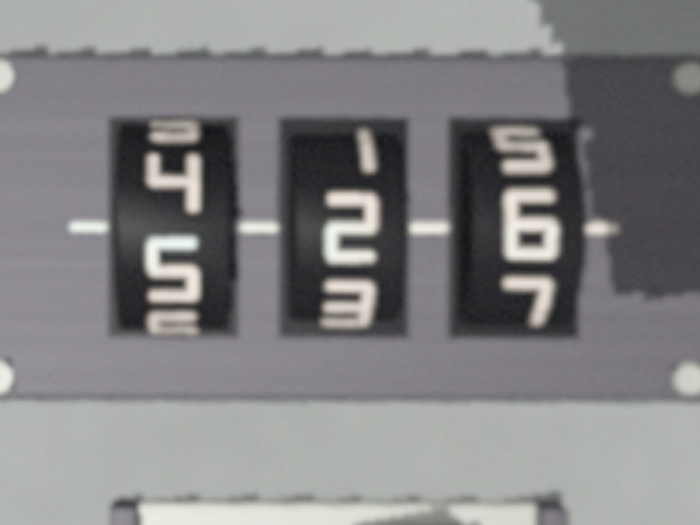

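{"api": "step_arm", "payload": {"series": [[1,4,-5,30,0,0,0],[1,4,-5,60,0,0,0],[1,4,-5,75,0,0,0],[1,4,-5,82,0,0,0],[1,4,-5,82,0,0,0],[1,4,-5,82,0,0,0]]}}

```text
time_s: 8.55
tcp_pos: [0.5733, -0.0227, 0.123]
tool_rot: [[0.128, 0.992, 0.006], [0.992, -0.128, -0.002], [-0.001, 0.006, -1.0]]
contact_force: [0.9, -0.5, -0.1]
gripper_width: -0.0
```

```bash
python3 st.py
```

```text
t 8.55 tcp [573.33 -22.72 123.04] box [ -5.62 -31.19] Fbox [ 0.98 -0.37] Fz -0.14 vel [ 0.6 -1.4 -0.2 -1.   0.   0.   0. ]
tilt [ 0.0056 -0.0015 -1.    ] yaw 82.62104544769385 M [-0.02  0.02  0.01]
```

{"api": "step_arm", "payload": {"series": [[1,-2.5,0,0,0,0,0],[1,-2.5,0,1.5,0,0,0],[1,-2.5,0,3,0,0,0],[1,-2.5,0,3,0,0,0],[1,-2.5,0,3,0,0,0]]}}

```text
time_s: 8.97
tcp_pos: [0.5731, -0.0253, 0.1204]
tool_rot: [[0.129, 0.992, 0.006], [0.992, -0.129, -0.002], [-0.001, 0.006, -1.0]]
contact_force: [0.1, 0.6, 0.1]
gripper_width: 0.0001
```

{"api": "step_arm", "payload": {"series": [[1,0,0,1,0,0,0],[1,0,0,2,0,0,0],[1,0,0,2,0,0,0],[1,0,0,2,0,0,0]]}}

```text
time_s: 9.3
tcp_pos: [0.5731, -0.0253, 0.1183]
tool_rot: [[0.129, 0.992, 0.006], [0.992, -0.129, -0.002], [-0.001, 0.006, -1.0]]
contact_force: [-0.3, 0.5, 0.9]
gripper_width: -0.0001
```

```bash
python3 st.py
```

```text
t 9.3 tcp [573.1  -25.32 118.31] box [ -5.52 -33.8 ] Fbox [-0.4   0.49] Fz 0.9 vel [-0.  -0.1 -0.  -0.  -0.   0.2 -0. ]
tilt [ 0.0059 -0.0017 -1.    ] yaw 82.61185518101941 M [-0.01  0.   -0.01]
```

{"api": "step_arm", "payload": {"series": [[1,0,0,0.8,0,0,0],[1,0,0,1.5,0,0,0],[1,0,0,1.5,0,0,0]]}}

```text
time_s: 9.55
tcp_pos: [0.573, -0.0253, 0.1166]
tool_rot: [[0.129, 0.992, 0.006], [0.992, -0.129, -0.002], [-0.001, 0.006, -1.0]]
contact_force: [-0.5, -0.0, 0.2]
gripper_width: -0.0
```

```bash
python3 st.py
```

```text
t 9.55 tcp [573.   -25.32 116.61] box [ -5.62 -33.81] Fbox [-0.48 -0.1 ] Fz 0.21 vel [-0.   0.   0.  -0.1 -0.1  0.2  0.1]
tilt [ 0.0056 -0.0016 -1.    ] yaw 82.61331519677886 M [-0.    0.02 -0.01]
```

{"api": "step_arm", "payload": {"series": [[1,0,0,1,0,0,0],[1,0,0,2,0,0,0],[1,0,0,2,0,0,0]]}}

```text
time_s: 9.8
tcp_pos: [0.573, -0.0253, 0.1145]
tool_rot: [[0.129, 0.992, 0.006], [0.992, -0.129, -0.002], [-0.001, 0.006, -1.0]]
contact_force: [-0.8, -0.4, 0.9]
gripper_width: 0.0001
```

```bash
python3 st.py
```

```text
t 9.8 tcp [573.04 -25.33 114.48] box [ -5.58 -33.82] Fbox [-0.77 -0.5 ] Fz 0.86 vel [-0.1 -0.1  0.  -0.1 -0.2  0.3  0.1]
tilt [ 0.0056 -0.0016 -1.    ] yaw 82.61326738023915 M [ 0.02  0.01 -0.01]
```

{"api": "step_arm", "payload": {"series": [[1,0,0,0.8,0,0,0],[1,0,0,1.5,0,0,0],[1,0,0,1.5,0,0,0]]}}

```text
time_s: 10.05
tcp_pos: [0.5732, -0.0253, 0.1133]
tool_rot: [[0.129, 0.992, 0.006], [0.992, -0.129, -0.002], [-0.001, 0.006, -1.0]]
contact_force: [-1.6, 0.4, 3.9]
gripper_width: -0.0001
```

```bash
python3 st.py
```

```text
t 10.05 tcp [573.16 -25.3  113.29] box [ -5.47 -33.78] Fbox [-1.64  0.24] Fz 3.89 vel [-0.1 -0.1 -0.1 -0.1  0.   0.  -0. ]
tilt [ 0.0058 -0.0018 -1.    ] yaw 82.6162509492091 M [-0.05  0.35  0.02]
```

{"api": "step_arm", "payload": {"series": [[1,0,0,1,0,0,0],[1,0,0,1.9,0,0,0],[1,0,0,1.9,0,0,0],[1,0,2,1.9,0,0,0],[1,0,4,1.9,0,0,0],[1,0,6,1.9,0,0,0],[1,0,8,1.9,0,0,0],[1,0,10,1.9,0,0,0],[1,0,10,1.9,0,0,0]]}}

```text
time_s: 10.8
tcp_pos: [0.5835, -0.0267, 0.1124]
tool_rot: [[0.129, 0.992, 0.006], [0.992, -0.129, -0.002], [-0.001, 0.007, -1.0]]
contact_force: [-1.2, -1.4, 8.8]
gripper_width: -0.0
```

```bash
python3 st.py
```

```text
t 10.8 tcp [583.52 -26.68 112.38] box [  4.99 -33.81] Fbox [-1.01 -1.5 ] Fz 8.82 vel [ 0.1 -0.1 -0.1  0.3  0.1 -0.3 -0. ]
tilt [ 0.0064 -0.0023 -1.    ] yaw 82.60258673574866 M [-0.11  0.54 -0.01]
```

{"api": "step_arm", "payload": {"series": [[1,0,0,-5,0,0,0],[1,0,-6,-5,0,0,0],[1,0,-8.5,-4,0,0,0],[1,0,-8.5,-0.5,0,0,0],[1,0,-8.5,0.7,0,0,0],[1,0,-8.5,0.8,0,0,0],[1,0,-6.5,0.8,0,0,0],[1,0,-4,0.8,0,0,0],[1,0,-1.5,0.8,0,0,0],[1,0,-1.5,0.8,0,0,0]]}}

```text
time_s: 11.63
tcp_pos: [0.5824, -0.0265, 0.1122]
tool_rot: [[0.129, 0.992, 0.007], [0.992, -0.129, -0.003], [-0.002, 0.007, -1.0]]
contact_force: [-2.3, -0.9, 10.2]
gripper_width: 0.0002
```

```bash
python3 st.py
```

```text
t 11.63 tcp [582.44 -26.49 112.19] box [  3.89 -33.77] Fbox [-2.16 -1.14] Fz 10.23 vel [-0.  -0.3 -0.   0.4  0.2 -0.4 -0.1]
tilt [ 0.0068 -0.0027 -1.    ] yaw 82.59817224761652 M [-0.05  0.45  0.04]
```

{"api": "step_arm", "payload": {"series": [[1,0,0,-15,0,0,0],[1,0,0,-30,0,0,0],[1,22,0.5,-30,0,0,0],[1,45,1,-30,0,0,0],[1,66,1,-30,0,0,0],[1,67.5,1,-20,0,0,0],[1,67.5,1,-10,0,0,0],[1,67.5,1,-10,0,0,0]]}}

```text
time_s: 12.3
tcp_pos: [0.5901, 0.039, 0.119]
tool_rot: [[0.129, 0.992, 0.002], [0.992, -0.129, -0.004], [-0.004, 0.002, -1.0]]
contact_force: [-0.3, -0.1, -1.0]
gripper_width: -0.0003
```

```bash
python3 st.py
```

```text
t 12.3 tcp [590.12  39.03 118.99] box [ 3.12 32.2 ] Fbox [-0.3  -0.17] Fz -1.05 vel [ 1.3 -1.   0.1 -0.7 -0.9  1.7  0.6]
tilt [ 0.0018 -0.0039 -1.    ] yaw 82.5853938016222 M [-0.07  0.03 -0.05]
```

{"api": "step_arm", "payload": {"series": [[1,1.5,1.5,0,0,0,0],[1,1.5,1.5,2,0,0,0],[1,1.5,1.5,4,0,0,0],[1,1.5,1.5,4.6,0,0,0],[1,1.5,1.5,4.6,0,0,0]]}}

```text
time_s: 12.72
tcp_pos: [0.5918, 0.0388, 0.1151]
tool_rot: [[0.131, 0.991, 0.001], [0.991, -0.131, -0.006], [-0.005, 0.002, -1.0]]
contact_force: [-2.9, -3.0, 6.6]
gripper_width: 0.0003
```

```bash
python3 st.py
```

```text
t 12.72 tcp [591.82  38.75 115.12] box [ 4.85 32.14] Fbox [-2.52 -3.38] Fz 6.59 vel [ 0.1 -0.3 -0.1 -0.1  0.   0.1 -0. ]
tilt [ 0.0015 -0.0057 -1.    ] yaw 82.49747874957808 M [-0.47  0.76  0.03]
```

{"api": "step_arm", "payload": {"series": [[1,0,0,0.9,0,0,0],[1,0,-2,1,0,0,0],[1,0,-4,1,0,0,0],[1,0,-6,1,0,0,0],[1,0,-8,1,0,0,0],[1,0,-9.5,1,0,0,0],[1,0,-9.5,1,0,0,0],[1,0,-9.5,0,0,0,0]]}}

```text
time_s: 13.38
tcp_pos: [0.5839, 0.0396, 0.1162]
tool_rot: [[0.131, 0.991, 0.005], [0.991, -0.131, -0.006], [-0.005, 0.006, -1.0]]
contact_force: [2.2, -0.4, 3.5]
gripper_width: 0.0002
```

```bash
python3 st.py
```

```text
t 13.38 tcp [583.87  39.61 116.15] box [-3.15 31.97] Fbox [ 2.21 -0.13] Fz 3.52 vel [ 0.5 -0.7 -0.4 -0.4 -0.9  1.5  0.6]
tilt [ 0.005  -0.0056 -1.    ] yaw 82.45406956439223 M [-0.03 -0.48  0.04]
```

Moved 8 mm. Lift to the same viewing pose and look.

{"api": "step_arm", "payload": {"series": [[1,0,0,-10,0,0,0],[1,-10,1,-40,0,0,0],[1,-40,2,-65,0,0,0],[1,-68,3,-90,0,0,0.2],[1,-68,3,-90,0,0,0.2],[1,-68,3,-90,0,0,0.2],[1,-68,3,-90,0,0,0.2]]}}

```text
time_s: 13.97
tcp_pos: [0.5767, -0.0276, 0.2063]
tool_rot: [[0.135, 0.991, 0.004], [0.991, -0.135, -0.005], [-0.005, 0.005, -1.0]]
contact_force: [-0.6, 0.9, -0.3]
gripper_width: -0.0002
```

```bash
python3 st.py; python3 look.py w3
```

```text
t 13.97 tcp [576.66 -27.56 206.28] box [ -1.7  -35.57] Fbox [-0.72  0.8 ] Fz -0.28 vel [-1.4  1.1 -0.5  0.6  0.1 -0.1 -0. ]
tilt [ 0.0038 -0.0053 -1.    ] yaw 82.22872978766918 M [-0.02  0.02 -0.02]
13.9667 tcp [ 0.57666063 -0.02755686  0.20628435] cam in box [-0.00242082  0.03608547] 0.3485955448379633 F [-0.6145869   0.88846618 -0.27659342]
```

View pics/w3o.png

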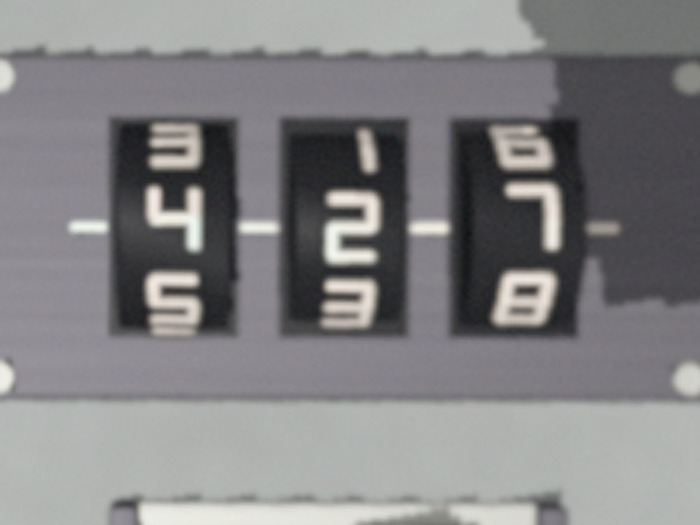

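{"api": "step_arm", "payload": {"series": [[1,0,2.5,30,0,0,0],[1,0,2.5,60,0,0,0],[1,0,2.5,78,0,0,0],[1,0,2.5,85,0,0,0],[1,0,2.5,85,0,0,0],[1,0,2.5,85,0,0,0]]}}

```text
time_s: 14.52
tcp_pos: [0.5793, -0.0264, 0.1208]
tool_rot: [[0.132, 0.991, 0.002], [0.991, -0.132, -0.004], [-0.004, 0.003, -1.0]]
contact_force: [0.2, 0.1, 0.5]
gripper_width: 0.0
```

```bash
python3 st.py
```

```text
t 14.52 tcp [579.25 -26.42 120.77] box [  0.72 -34.11] Fbox [0.22 0.1 ] Fz 0.49 vel [ 0.5 -1.5 -0.3 -1.2 -0.1 -0.  -0. ]
tilt [ 0.0024 -0.0042 -1.    ] yaw 82.3971201929318 M [ 0.02 -0.   -0.02]
```

{"api": "step_arm", "payload": {"series": [[1,0,0,3,0,0,0],[1,0,0,6,0,0,0],[1,0,0,8,0,0,0],[1,0,0,9,0,0,0],[1,0,0,9,0,0,0]]}}

```text
time_s: 14.93
tcp_pos: [0.5801, -0.0262, 0.113]
tool_rot: [[0.132, 0.991, 0.004], [0.991, -0.132, -0.004], [-0.004, 0.005, -1.0]]
contact_force: [-0.8, -0.2, 6.1]
gripper_width: -0.0001
```

```bash
python3 st.py
```

```text
t 14.93 tcp [580.09 -26.16 112.97] box [  1.52 -33.74] Fbox [-0.74 -0.26] Fz 6.06 vel [ 0.1 -0.3 -0.1 -0.1 -0.   0.3  0.1]
tilt [ 0.0044 -0.0042 -1.    ] yaw 82.4017982254583 M [0.08 0.32 0.01]
```

{"api": "step_arm", "payload": {"series": [[1,0,0,1,0,0,0],[1,0,-1,1,0,0,0],[1,0,-2,1,0,0,0],[1,0,-3,1,0,0,0],[1,0,-3,1,0,0,0]]}}

```text
time_s: 15.35
tcp_pos: [0.5786, -0.0259, 0.1132]
tool_rot: [[0.132, 0.991, 0.008], [0.991, -0.132, -0.004], [-0.003, 0.009, -1.0]]
contact_force: [2.3, -0.2, 5.5]
gripper_width: 0.0001
```

```bash
python3 st.py
```

```text
t 15.35 tcp [578.57 -25.92 113.18] box [-2.00e-02 -3.37e+01] Fbox [2.3 0.1] Fz 5.49 vel [-0.   0.3  0.  -0.  -0.   0.2 -0. ]
tilt [ 0.008  -0.0045 -1.    ] yaw 82.38775452688198 M [-0.04 -0.66 -0.01]
```

{"api": "step_arm", "payload": {"series": [[1,0,-1,1.2,0,0,0],[1,0,-1.8,1.3,0,0,0],[1,0,-1.8,1.3,0,0,0]]}}

```text
time_s: 15.6
tcp_pos: [0.5781, -0.0258, 0.1129]
tool_rot: [[0.133, 0.991, 0.011], [0.991, -0.133, -0.005], [-0.003, 0.011, -1.0]]
contact_force: [1.8, -0.4, 6.2]
gripper_width: -0.0003
```

```bash
python3 st.py
```

```text
t 15.6 tcp [578.06 -25.85 112.91] box [ -0.53 -33.69] Fbox [ 1.88 -0.15] Fz 6.18 vel [-0.   0.1  0.  -0.1 -0.1  0.2 -0.1]
tilt [ 0.0109 -0.0047 -0.9999] yaw 82.3769417372254 M [-0.14 -0.47  0.03]
```

{"api": "step_arm", "payload": {"series": [[1,0,0,-15,0.6,0.2,0],[1,0,0,-30,0.6,0.2,0],[1,22,1,-30,0.6,0.2,-0.2],[1,45,2,-30,0.6,0.2,-0.2],[1,67,3,-30,0.6,0.2,-0.2],[1,68.5,3.5,-20,0.6,0.2,-0.2],[1,68.5,3.5,-10,0.6,0.2,-0.2],[1,68.5,3.5,-10,0.6,0.2,-0.2]]}}

```text
time_s: 16.27
tcp_pos: [0.5882, 0.0404, 0.1197]
tool_rot: [[0.129, 0.992, -0.005], [0.992, -0.129, -0.001], [-0.002, -0.005, -1.0]]
contact_force: [-1.3, 0.2, -0.4]
gripper_width: 0.0002
```

```bash
python3 st.py
```

```text
t 16.27 tcp [588.15  40.4  119.66] box [ 1.  33.3] Fbox [-1.28  0.05] Fz -0.44 vel [ 1.4 -1.1 -0.  -0.7 -0.8  1.5  0.5]
tilt [-0.0049 -0.0012 -1.    ] yaw 82.56899790225017 M [-0.02  0.04 -0.  ]
```

{"api": "step_arm", "payload": {"series": [[1,0,1,2,0,0,0],[1,0,1,4,0,0,0],[1,0,1,5.3,0,0,0],[1,0,1,5.3,0,0,0]]}}

```text
time_s: 16.6
tcp_pos: [0.5889, 0.0389, 0.1149]
tool_rot: [[0.131, 0.991, -0.006], [0.991, -0.131, -0.002], [-0.003, -0.005, -1.0]]
contact_force: [-3.4, -1.0, 7.6]
gripper_width: -0.0002
```

```bash
python3 st.py
```

```text
t 16.6 tcp [588.93  38.88 114.95] box [ 1.97 31.89] Fbox [-3.24 -1.39] Fz 7.59 vel [ 0.1 -0.5 -0.  -0.1  0.1  0.2  0.1]
tilt [-0.0057 -0.0025 -1.    ] yaw 82.46805287614943 M [-0.25  0.68 -0.02]
```

{"api": "step_arm", "payload": {"series": [[1,0,0,0.8,0,0,0],[1,0,-1.2,0.9,0,0,0],[1,0,-2.4,0.9,0,0,0],[1,0,-3.6,0.9,0,0,0],[1,0,-3.6,0.9,0,0,0]]}}

```text
time_s: 17.02
tcp_pos: [0.5876, 0.0389, 0.1157]
tool_rot: [[0.132, 0.991, -0.0], [0.991, -0.132, -0.002], [-0.002, -0.0, -1.0]]
contact_force: [3.2, 0.9, 5.4]
gripper_width: 0.0003
```

```bash
python3 st.py
```

```text
t 17.02 tcp [587.61  38.9  115.7 ] box [ 0.66 31.74] Fbox [3.03 1.29] Fz 5.35 vel [ 0.   0.1 -0.  -0.2 -0.1  0.1 -0. ]
tilt [-3.0e-04 -1.8e-03 -1.0e+00] yaw 82.39048644080916 M [ 0.28 -0.52 -0.05]
```

{"api": "step_arm", "payload": {"series": [[1,0,-1,1.3,0,0,0],[1,0,-2,1.4,0,0,0],[1,0,-2.8,1.4,0,0,0],[1,0,-2.8,1.4,0,0,0]]}}

```text
time_s: 17.35
tcp_pos: [0.5867, 0.039, 0.1156]
tool_rot: [[0.133, 0.991, 0.004], [0.991, -0.133, -0.001], [-0.001, 0.004, -1.0]]
contact_force: [3.8, 1.2, 4.7]
gripper_width: -0.0
```

```bash
python3 st.py
```

```text
t 17.35 tcp [586.67  38.99 115.64] box [-0.29 31.72] Fbox [3.62 1.66] Fz 4.73 vel [-0.2  0.3  0.1  0.1 -0.   0.4  0. ]
tilt [ 0.004  -0.0012 -1.    ] yaw 82.33289476090279 M [ 0.27 -0.68 -0.08]
```

Look again.

{"api": "step_arm", "payload": {"series": [[1,0,0,-10,0,0,0],[1,-10,0,-40,0,0,-0.2],[1,-40,0,-65,0,0,-0.3],[1,-66,0,-90,0,0,-0.3],[1,-66,0,-90,0,0,-0.3],[1,-66,0,-90,0,0,-0.3],[1,-66,0,-90,0,0,-0.3]]}}

```text
time_s: 17.93
tcp_pos: [0.5765, -0.0265, 0.2052]
tool_rot: [[0.129, 0.992, 0.002], [0.992, -0.129, -0.001], [-0.001, 0.002, -1.0]]
contact_force: [-0.1, -0.0, 0.3]
gripper_width: -0.0001
```

```bash
python3 st.py; python3 look.py w4
```

```text
t 17.93 tcp [576.52 -26.48 205.23] box [ -1.98 -34.52] Fbox [-0.1  -0.04] Fz 0.28 vel [-1.4  1.  -0.4  0.7 -0.  -0.3  0.1]
tilt [ 0.0022 -0.0012 -1.    ] yaw 82.59251881836539 M [ 0.05 -0.01  0.02]
17.9333 tcp [ 0.57651621 -0.02647839  0.20523114] cam in box [-0.00283811  0.03658937] 0.34781570876876 F [-0.10577718 -0.0309362   0.28328217]
```

View pics/w4o.png

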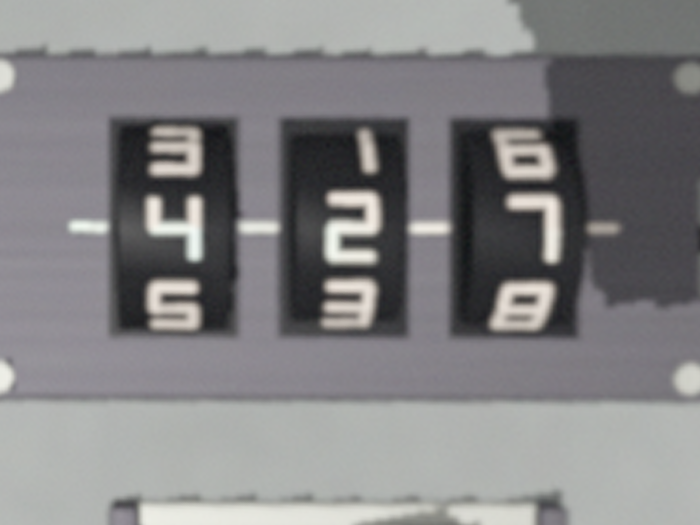

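{"api": "step_arm", "payload": {"series": [[1,-1,-20,10,0,0,0],[1,-3,-50,20,0,0,0],[1,-5,-69,40,0,0,0],[1,-5,-70,65,0,0,0],[1,-5,-70,80,0,0,0],[1,-5,-70,82,0,0,0],[1,-5,-70,82,0,0,0]]}}

```text
time_s: 18.57
tcp_pos: [0.5053, -0.0205, 0.1213]
tool_rot: [[0.125, 0.992, -0.002], [0.992, -0.125, 0.0], [0.0, -0.002, -1.0]]
contact_force: [0.3, 0.3, -0.1]
gripper_width: 0.0005
```

```bash
python3 st.py; python3 look.py w5
```

```text
t 18.57 tcp [505.3  -20.55 121.34] box [-73.38 -37.74] Fbox [0.28 0.32] Fz -0.14 vel [ 0.6 -1.7 -0.7 -2.  -0.3  0.5  0.3]
tilt [-2.2e-03  3.0e-04 -1.0e+00] yaw 82.79477315812973 M [ 0.03 -0.07  0.  ]
18.5667 tcp [ 0.50529717 -0.0205472   0.1213377 ] cam in box [-0.07384243  0.0332267 ] 0.2639890229369492 F [ 0.32011935  0.27975518 -0.14328328]
```

View pics/w5.png

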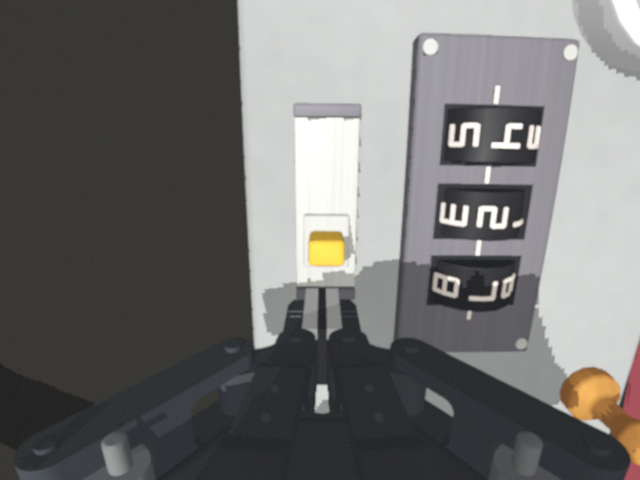

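{"api": "step_arm", "payload": {"series": [[1,0,1,4,0,0,0],[1,0,1,8,0,0,0],[1,0,1,11,0,0,0],[1,0,1,14,0,0,0],[1,0,1,14,0,0,0],[1,0,1,14,0,0,0]]}}

```text
time_s: 19.12
tcp_pos: [0.5072, -0.0208, 0.1083]
tool_rot: [[0.126, 0.992, -0.0], [0.992, -0.126, 0.0], [0.0, -0.0, -1.0]]
contact_force: [-0.2, -0.9, 0.6]
gripper_width: -0.0001
```

```bash
python3 st.py
```

```text
t 19.12 tcp [507.21 -20.77 108.27] box [-71.45 -37.72] Fbox [-0.08 -0.92] Fz 0.56 vel [ 0.  -0.2 -0.2 -0.  -0.1  0.1  0.1]
tilt [-2.e-04  2.e-04 -1.e+00] yaw 82.77234763670377 M [-0.02 -0.04  0.03]
```

{"api": "step_arm", "payload": {"series": [[1,2,0,0.5,0,0,0],[1,4,0,0.5,0,0,0],[1,6,0,0.5,0,0,0],[1,8,0,0.5,0,0,0],[1,10.5,0,0.5,0,0,0],[1,13,0,0.5,0,0,0],[1,16,0,0.5,0,0,0],[1,19,0,0.5,0,0,0],[1,22,0,0.5,0,0,0],[1,25,0,0.5,0,0,0]]}}

```text
time_s: 19.95
tcp_pos: [0.5106, 0.0043, 0.1079]
tool_rot: [[0.126, 0.992, 0.0], [0.992, -0.126, 0.0], [0.0, 0.0, -1.0]]
contact_force: [0.8, -3.0, 2.0]
gripper_width: 0.0003
```

```bash
python3 st.py
```

```text
t 19.95 tcp [510.59   4.31 107.89] box [-71.31 -12.42] Fbox [ 1.19 -2.86] Fz 2.01 vel [-3.9  0.5 -0.2 -0.6  0.2  0.2 -4.1]
tilt [ 2.e-04  1.e-04 -1.e+00] yaw 82.77537678925827 M [-0.61 -0.03 -0.  ]
```

Pushing at about 2.9 N. I'll continue the last ~11 mm in small steps up to the stop.

{"api": "step_arm", "payload": {"series": [[1,2,0,0,0,0,0],[1,4,0,0,0,0,0],[1,6,0,0,0,0,0],[1,8,0,0,0,0,0],[1,9.5,0,0,0,0,0],[1,10.5,0,0,0,0,0]]}}

```text
time_s: 20.45
tcp_pos: [0.512, 0.0149, 0.1079]
tool_rot: [[0.126, 0.992, 0.0], [0.992, -0.126, 0.0], [0.0, 0.0, -1.0]]
contact_force: [1.8, -2.9, 0.6]
gripper_width: 0.0
```

```bash
python3 st.py
```

```text
t 20.45 tcp [511.99  14.92 107.91] box [-71.28  -1.71] Fbox [ 2.15 -2.65] Fz 0.62 vel [-1.2  0.1 -0.1 -0.2  0.2  0.2 -1.4]
tilt [ 4.e-04  2.e-04 -1.e+00] yaw 82.77952129299175 M [-0.5  -0.09  0.04]
```

{"api": "step_arm", "payload": {"series": [[1,1,0,0,0,0,0],[1,2,0,0,0,0,0],[1,2,0,0,0,0,0]]}}

```text
time_s: 20.7
tcp_pos: [0.5123, 0.0171, 0.1079]
tool_rot: [[0.126, 0.992, 0.001], [0.992, -0.126, 0.0], [0.0, 0.0, -1.0]]
contact_force: [0.3, -1.1, 1.3]
gripper_width: -0.0001
```

```bash
python3 st.py
```

```text
t 20.7 tcp [512.29  17.11 107.92] box [-71.25   0.5 ] Fbox [ 0.48 -1.05] Fz 1.34 vel [ 0.   0.   0.   0.  -0.2 -0.2  0.2]
tilt [ 5.e-04  3.e-04 -1.e+00] yaw 82.78924156732293 M [-0.39 -0.11  0.02]
```

Not yet at the stop (no force build-up).

{"api": "step_arm", "payload": {"series": [[1,1,0,0,0,0,0],[1,2,0,0,0,0,0],[1,2,0,0,0,0,0]]}}

```text
time_s: 20.95
tcp_pos: [0.5123, 0.0172, 0.1079]
tool_rot: [[0.127, 0.992, -0.001], [0.992, -0.127, -0.002], [-0.002, -0.0, -1.0]]
contact_force: [-0.7, -6.7, 3.4]
gripper_width: -0.0
```

```bash
python3 st.py
```

```text
t 20.95 tcp [512.28  17.24 107.9 ] box [-71.28   0.63] Fbox [ 0.12 -6.73] Fz 3.44 vel [ 0.2  0.   0.1 -0.  -0.2 -0.2  0.3]
tilt [-5.0e-04 -2.3e-03 -1.0e+00] yaw 82.72290428473151 M [-1.4   0.15 -0.01]
```

{"api": "step_arm", "payload": {"series": [[1,-5,0,0,0,0,0],[1,-15,0,0,0,0,0],[1,-17,0,-15,0,0,0],[1,-17,0,-45,0,0,0],[1,-25,10,-75,0,0,0],[1,-35,40,-95,0,0,0],[1,-35,70,-98,0,0,0],[1,-35,70,-98,0,0,0],[1,-35,70,-98,0,0,0]]}}

```text
time_s: 21.7
tcp_pos: [0.578, -0.0265, 0.2057]
tool_rot: [[0.128, 0.992, -0.0], [0.992, -0.128, -0.001], [-0.001, -0.0, -1.0]]
contact_force: [-1.4, 1.1, -0.3]
gripper_width: 0.0001
```

```bash
python3 st.py; python3 look.py w6
python3 - <<'E'
from station import r
import cv2
f=r.grab_frame("scene"); cv2.imwrite("pics/scene1.png",f["color"][:,:,::-1])
E
```

```text
t 21.7 tcp [578.03 -26.49 205.74] box [ -0.48 -34.33] Fbox [-1.56  0.94] Fz -0.35 vel [-0.4 -0.8 -0.7  3.7 -0.3  0.2 -0.2]
tilt [-3.e-04 -9.e-04 -1.e+00] yaw 82.66158917540152 M [0.01 0.01 0.01]
21.7 tcp [ 0.57803407 -0.02649088  0.20573728] cam in box [-0.00106562  0.03678186] 0.3483167545560947 F [-1.42628149  1.13135074 -0.34646393]
```

View pics/w6o.png

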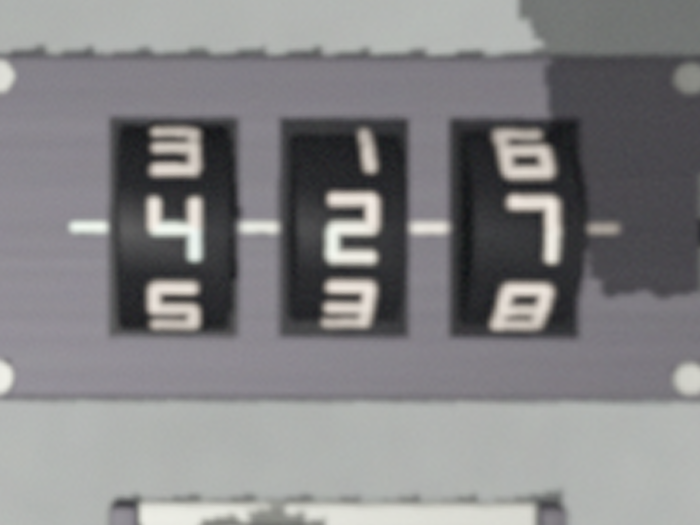

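View pics/w6.png

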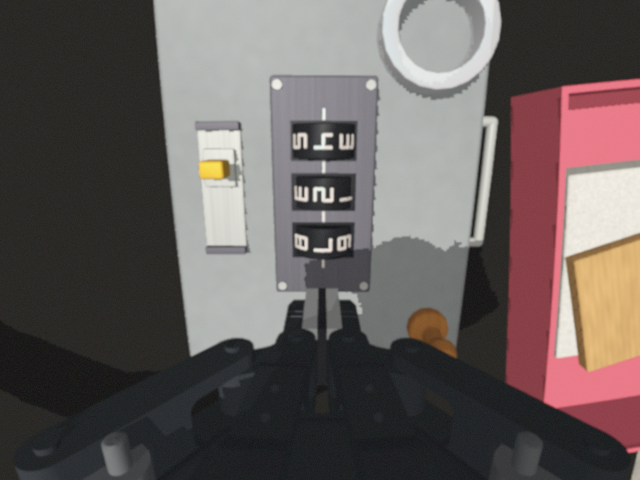

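View pics/scene1.png

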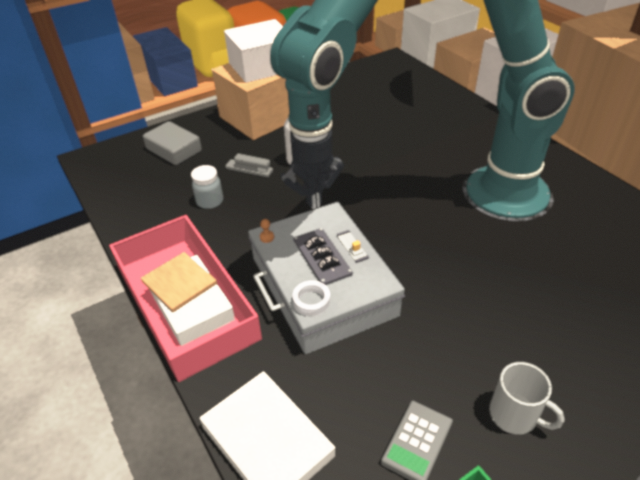

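Run:
```python
import pickle; from h import *
C=np.array([.5829,.0075]); a=np.radians(-7.35); R=np.array([[np.cos(a),-np.sin(a)],[np.sin(a),np.cos(a)]])
for n,px in (("w5",(326,248)),("w6",(213,168))):
    f=pickle.load(open(n+".pkl","rb")); p=onz(f,px,.115,f["wfc"]); print(n,1000*R.T@(p[:2]-C))
from station import r; r.close_job()
```

```text
w5 [-72.35352991 -12.42864139]
w6 [-71.14962404  18.64611797]
the job is handed in; nothing more can be done
```

The left wheel reads 4 and the right wheel reads 7. Only after that did I slide the bolt left against its stop. I then lifted the gripper clear, touching nothing, and handed the job in at about 22 s.

- **Wheels:** the last overhead picture shows 4-2-7 in line with the white marks, by eye within about 0.03 rad. The first pass left 4 and 7 each about 0.08 rad off, so I corrected both before moving the bolt.
- **Middle wheel:** it was never touched and still shows 2.
- **Bolt:** a further 2 mm push moved it only 0.1 mm while the force rose to 6.7 N, so it was at its stop. The pictures put its travel at about 31 mm against the nominal 32 mm, within camera accuracy. They place the lug 2 to 3 mm further left than its nominal position both before and after, a constant offset.
- **Force:** the highest reading was 10.2 N, against the limit of 18 N. I only read forces at the end of each move call, so brief peaks in between were not seen.
- **Other things:** the scene picture from before and the one just before hand-in show none of the visible things moved or toppled. The flask was behind the arm in the last one, so I could not check it.

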